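Load a glued board into the curing box and lock its shutter

TASK

Load the freshly glued circuit board into the bench curing box: turn the black knob slowly anticlockwise until you feel it drop into its rest notch and let go of it there, slide the shutter plate to the right until it clicks into its open stop, and set the board down flat (not dropped) on the floor of the port. Then slide the shutter fully shut to its closed stop and turn the knob all the way back to the lock line, leaving the other things on the bench where they are.

Things in the scene. Friction and masses are not known exactly. Their poses are not given: they have to be found in the camera images.
- uv_box: grey curing box with an aluminium deck, fixed, x -100 to 100, y -130 to 126 mm from its origin, which lies at bench height; deck 58 mm above the bench. x points away from the robot (yaw up to 9 degrees), y left, z up. Loading port in the left half, knob in front of the shutter, flat timer panel front right. Shutter rails (x -36 to -17 and 87 to 100 mm) are 66 mm high.
- port (a point): centre of the floor of the loading port, 30 mm above the bench, 28 mm below the deck; axes as the box. The well is 95 mm along x and 90 mm along y with upright walls. The closed shutter covers it.
- shutter (a joint): travel of the steel shutter plate, m: 0 = closed, at its end stop; grows to the right (the box's -y). A spring ball clicks into its edge at 0 (closed) and at 0.108 (open, port clear); about 10 N moves it off a stop, 2 N between stops, and the ball pulls it in over the last 4 mm. It can overrun to 0.118. While the knob's bolt is out it cannot leave a stop.
- shutter_grip (a point): middle of the black bar handle on the shutter, 32 mm above the deck; the bar is 74 mm long along the box's x, 12 mm thick along y (pinch it along y), its top 8 mm above and its underside 7 mm below this point, with a post under each end; the plate (112 mm along x, 126 mm along y) has its top 27 mm below it. Moves with the shutter.
- knob (a joint): angle of the knob, rad: 0 = locked, at its stop, white line at the lock line; grows anticlockwise from above, to 2.6. It turns freely for 0.2 to 0.6 rad (hidden, differs each time), then resistance jumps to about 0.5 N m, fades to nothing over 0.5 rad, then pulls onward by up to 0.3 N m into the rest notch, which lies about 0.84 rad after the first resistance, at 1.0 to 1.5 rad.
- knob_grip (a point): on the axis of the black knob, 93 mm above the bench, at a good height to grip the bar; x axis along the bar, towards its white line. The bar is 62 mm long, 15 mm wide, its top 9 mm above this point; below it is a round skirt of 62 mm diameter whose top lies 22 mm below this point. Turns with the knob.
- board: green circuit board with small parts, 45 (x) x 75 (y) x 13 mm, 40 g, lying on the bench to the left or right of the box. The board itself is 2 mm thick, 5 to 7 mm above its underside, on two crosswise feet. Origin: centre of its underside. Grip it across the 45 mm by its long edges. It fits the port with its long side along y.
- tape: roll of black tape lying flat, 67 mm diameter, 19 mm high, on the bench at the other side of the box; origin: centre of its underside. To be left alone.
- flux_bottle: cream flux bottle with a black needle cap, 40 mm diameter, 100 mm high, standing at the left of the box; origin: centre of its underside. To be left alone.
- cutters: red side cutters lying flat, 129 x 75 x 12 mm, at the left; origin: centre of its underside. To be left alone.
- lock_line (a point): engraved line on the steel disc under the knob, on the side towards the shutter. Inside, a cam draws a spring bolt out of the shutter's edge. Let go within 0.25 rad of the notch, the knob settles in it and the bolt stays back; let go earlier, it springs back. Past the notch it resists by 0.3 N m for 0.3 rad; 0.8 rad past it the bolt is out again. Turning back from the notch takes 0.3 N m.
There are look-alikes about, which are no part of the job. What is shaped like the board but purple or red is not meant.

How it is judged:
By the outcome, as a careful person would: the job done as asked, in the order asked, and still so for the second after the job is handed in, with the robot touching nothing.
It also fails if it takes over 72 s, if anything falls off the work surface, if the arm or the gripper's body presses on something with over 40 N, if the wrist force passes 120 N, or if a joint passes its speed limit or range.

ROBOT

A 7-joint arm with a two-finger parallel gripper is mounted at the origin on a cart in front of the work surface, level with it; the furniture and walls round the work are solid. World frame = base frame: x ahead of the robot, y to its left, z up, the work surface at z = 0. Lengths are in m, angles in rad, forces in N, time in s.
With the tool pointing down it reaches from about 0.35 to 0.9 m from the base axis. Payload 8.1 kg.
Tool frame: the origin (TCP) lies midway between the tips of the shut fingers; the grasp point (between the pads) lies 19 mm behind it; z points along the fingers, y is the line along which they close (so a half turn about z gives the same grasp; the last joint's range is limited). The gripper opens to 92 mm and grips with 3 to 60 N. Pads are 19 mm wide; open, the fingers measure 130 mm over their backs; the gripper's body (75 mm by 190 mm) begins 47 mm behind the grasp point.
Start: joints at [1.102, 0.434, 0.025, 1.573, -0.012, 1.134, -0.075], TCP at [0.224, -0.584, 0.227] pointing down, gripper open.
Joint ranges: [-2.62, 2.62], [-0.44, 2.09], [-1.27, 1.32], [0.08, 2.57], [-1.32, 4.46], [0.12, 2], [-2.74, 2.74]. Speed limits (rad/s): [2.22, 2.22, 3.01, 3.01, 3.14, 3.14, 3.14].

INTERFACE

Orientations are given as a rotation vector (axis times angle).
In Python, from cell import readout, get_image, calibration, ticket gives the robot as it stands. The module is installed in compiled form; this text tells all that it offers.
- The arm moves only by the tool move_arm, never from a script. Its argument "series" is a list of rows, each a list of 6 numbers: the shift along the world's x, y, z as a fraction of full scale, then the turn, a rotation vector about the world's x, y, z as a fraction of full scale. A call has 1 to 5 rows; each row is the pose to reach, as a shift and turn from the pose commanded when the call began; what a row does not reach only later rows make up. Full scale, the value 1, is 0.75 m for a shift and 60 degrees for a turn. A row lasts 1/10 s, in which the tool goes at most 50 mm and 8.59 degrees, less where a joint would pass 70% of its speed; a pose out of reach is approached as far as the arm can. A call with a number of a shift or a turn outside -1 to 1 is refused whole. A call with a gripper value outside its range is refused whole. "claw" is the opening, from -1 (shut) to 1 (fully open), so that 0 is half open, set as the call begins (left out, the last holds). The fingers move at their own pace and stop on an object; "squeeze" is the grip in N (left out, the last holds). Time passes only in rows, so rows that repeat a pose let the fingers close. It gives the time, the measured TCP pose, the force, the opening and the grip force at its end, in the units of the state.
- readout.observe(): the state, without advancing time (a new reading comes with each control period).
- get_image(name): name is "scene" or "top"; returns (picture, depth): 400x640x3 uint8, red, green, blue; 400x640 float32, m along the optical axis (not along the pixel's ray), 0 where there is no reading.
- calibration(name): a dict with "fx", "fy", "cx", "cy" (pixels), "k1" (the pictures are not rectified: a ray, as slopes to the right and down, at radius r is drawn at 1 + k1 r^2 times it, then the intrinsics apply), "view" (4x4, takes a point from world to camera coordinates). Camera axes: x right, y down, z forward; pixel columns grow to the right and rows downward; lengths in m; the calibration is good to about 2 mm. A picture is of the moment at which its call begins. calibration takes no time and is no camera call.
- ticket.sign_off(): hands the job in; it is judged then, once.
The state is a dict: "clock": time; "joints": joint angles; "dq": joint speeds; "joint_efforts": joint torques, N m; "position": TCP position; "ee_rot": TCP orientation; "force": force on the tool from outside, world axes, zero at the start; "ft_torque": the same for the moment, N m; "width": opening from 0.0 (shut) to 1.0 (fully open); "gripper_force": force on a finger pad.
Only numpy, scipy, OpenCV 4.12 (cv2) and the standard library are available. Lean on these libraries where they do the work, as an engineer would, in place of code of your own. Each camera call takes 0.05 s, during which the arm holds its last target. There are 200 camera calls.

## Working session

There is one attempt and no reset: what is moved stays moved. The work goes in short steps, Python scripts to look and compute and a tool call to move; the robot and the scene stay as the last step left them, time stands still between calls to the robot, and variables do not carry over. Pictures are saved under pics/ and viewed, at most 10 in all, crops included, and the job is handed in when it is done.

Besides the shell and the picture viewer there is one more tool, called after "Emit:" in YAML: its name, and indented under it one key for each argument. move_arm: Moves the arm, as the interface text tells. Shift numbers are shares of 0.75 m and turn numbers shares of 60 degrees, none past 1 either way. Its arguments: {"type":"object","properties":{"series":{"type":"array"},"claw":{"type":"number"},"squeeze":{"type":"number"}},"required":["series"]}

```bash
mkdir -p pics; cat > h.py <<'E'
import numpy as np, cv2
from cell import readout, get_image, calibration, ticket
def save(n,f):
    im,d=get_image(n); cv2.imwrite(f'pics/{f}.png',im[:,:,::-1]); np.save(f'pics/{f}.npy',d); return im,d
def world(n,d,u,v):
    c=calibration(n); x=(u-c['cx'])/c['fx']; y=(v-c['cy'])/c['fy']
    K=np.array([[c['fx'],0,c['cx']],[0,c['fy'],c['cy']],[0,0,1.]])
    p=cv2.undistortPoints(np.array([[[u,v]]],float),K,np.array([c['k1'],0,0,0,0.]))[0,0]
    z=d[int(round(v)),int(round(u))]
    return (np.linalg.inv(np.array(c['view']))@np.array([p[0]*z,p[1]*z,z,1]))[:3]
def atz(n,u,v,h):
    c=calibration(n);K=np.array([[c['fx'],0,c['cx']],[0,c['fy'],c['cy']],[0,0,1.]])
    p=cv2.undistortPoints(np.array([[[u,v]]],float),K,np.array([c['k1'],0,0,0,0.]))[0,0]
    M=np.linalg.inv(np.array(c['view'])); r=M[:3,:3]@np.array([p[0],p[1],1]); o=M[:3,3]
    return o+r*(h-o[2])/r[2]
E
python3 - <<'E'
from h import *
for n in('top','scene'):
    save(n,n+'0'); c=calibration(n); print(n,c['k1'],np.linalg.inv(np.array(c['view'])).round(3).tolist())
s=readout.observe(); print({k:np.round(v,3).tolist() for k,v in s.items()})
E
```

```text
top 0.005589816651056904 [[-0.015, -0.981, 0.195, 0.206], [-1.0, 0.018, 0.01, 0.195], [-0.013, -0.195, -0.981, 1.398], [0.0, 0.0, 0.0, 1.0]]
scene -0.013945081698072155 [[-0.54, -0.523, 0.66, -0.496], [-0.842, 0.317, -0.437, 0.849], [0.02, -0.792, -0.611, 0.982], [0.0, 0.0, 0.0, 1.0]]
{'clock': 0.1, 'joints': [1.102, 0.435, 0.025, 1.574, -0.012, 1.134, -0.075], 'dq': [-0.0, -0.002, -0.001, -0.002, -0.001, 0.001, -0.0], 'joint_efforts': [0.004, -66.912, 0.988, -31.515, -0.061, 0.037, 0.0], 'position': [0.223, -0.583, 0.226], 'ee_rot': [-3.088, -0.571, 0.001], 'force': [0.791, -0.592, 0.338], 'ft_torque': [-0.012, 0.004, 0.009], 'gripper_force': 0.0, 'width': 1.004}
```

View pics/top0.png

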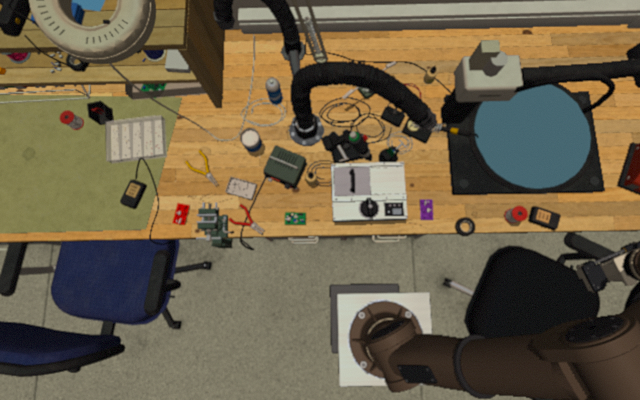

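View pics/scene0.png

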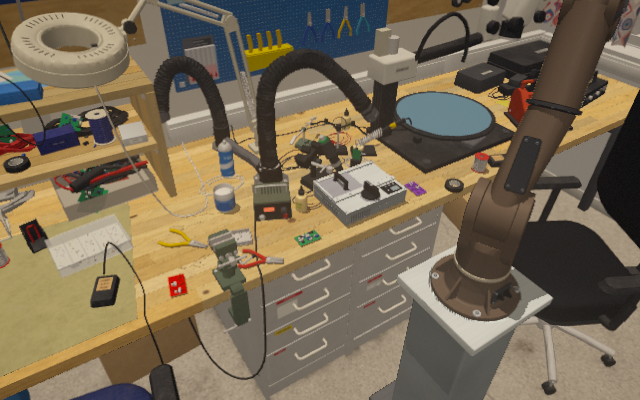

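Board candidates in the top picture: green (295,218), purple (427,208), red (181,213), and a green one on the shelf (152,88). I choose (295,218). The box is at (368,190), with the knob at (369,208) and the handle at (352,180). The tape is at (465,226) and the bottle at about (312,175).

```bash
python3 - <<'E'
from h import *
im=cv2.imread('pics/top0.png'); cv2.imwrite('pics/c1.png',cv2.resize(im[150:240,270:415],None,fx=5.5,fy=5.5,interpolation=cv2.INTER_CUBIC))
d=np.load('pics/top0.npy')
hsv=cv2.cvtColor(im,cv2.COLOR_BGR2HSV)
m=np.zeros(im.shape[:2],np.uint8); m[205:230,280:312]=cv2.inRange(hsv,(40,60,30),(90,255,255))[205:230,280:312]
v,u=np.nonzero(m); P=np.array([atz('top',a,b,.007)[:2] for a,b in zip(u,v)],np.float32); print('board',len(u),cv2.minAreaRect(P), world('top',d,295,218))
for u,v in [(332,165),(404,165),(332,219),(407,219),(352,172),(352,180),(352,190),(369,208),(380,190),(312,175)]: print(u,v,world('top',d,u,v).round(3))
E
```

```text
board 162 ((0.4134129285812378, 0.3026946485042572), (0.07201478630304337, 0.039762791246175766), 88.992431640625) [0.41574201 0.30282255 0.00315462]
332 165 [0.591 0.167 0.071]
404 165 [ 0.607 -0.1   -0.004]
332 219 [ 0.41   0.17  -0.001]
407 219 [ 0.405 -0.097  0.006]
352 172 [0.558 0.1   0.095]
352 180 [0.529 0.101 0.099]
352 190 [0.5   0.1   0.071]
369 208 [0.43  0.048 0.104]
380 190 [0.501 0.001 0.058]
312 175 [0.554 0.238 0.08 ]
```

View pics/c1.png

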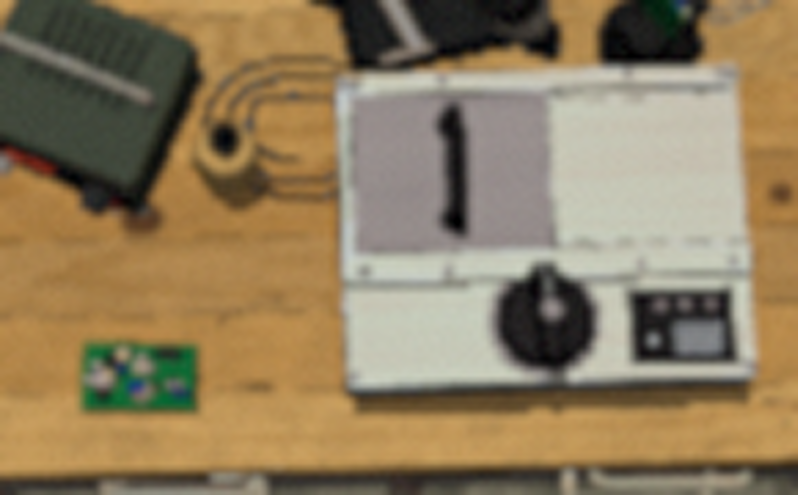

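```bash
python3 - <<'E'
from h import *
d=np.load('pics/top0.npy'); im=cv2.imread('pics/top0.png')
P=np.array([[*world('top',d,u,v),u,v] for v in range(155,228) for u in range(322,416)])
deck=P[(P[:,2]>.045)&(P[:,2]<.08)&(P[:,0]<.62)]
print('z',np.median(deck[:,2]),len(deck)); 
# left and right edge per row, front edge per column
L=[];R=[];F=[]
for v in range(168,216):
    q=deck[deck[:,4]==v]
    if len(q)>20: L.append(q[q[:,1].argmax(),:2]); R.append(q[q[:,1].argmin(),:2])
for u in range(338,402):
    q=deck[deck[:,3]==u]
    if len(q): F.append(q[q[:,0].argmin(),:2])
for n,A in(('L',L),('R',R),('F',F)):
    A=np.array(A,np.float32); l=cv2.fitLine(A,cv2.DIST_HUBER,0,.01,.01).ravel(); print(n,l.round(4),len(A))
H=P[(P[:,2]>.088)&(P[:,2]<.115)&(P[:,0]>.47)&(P[:,0]<.58)&(P[:,1]>.07)&(P[:,1]<.13)]
g=im[:,:,1]; H=np.array([h for h in H if g[int(h[4]),int(h[3])]<70])
print('handle',len(H),H[:,:3].mean(0),cv2.fitLine(H[:,:2].astype(np.float32),cv2.DIST_L2,0,.01,.01).ravel(),H[:,0].min(),H[:,0].max())
K=P[(P[:,2]>.06)&(P[:,0]<.475)&(P[:,0]>.38)]; K=np.array([h for h in K if g[int(h[4]),int(h[3])]<90 and 0<h[1]<.1])
print('knob',len(K),cv2.minEnclosingCircle(K[:,:2].astype(np.float32)), K[K[:,2]>.09][:,:3].mean(0),cv2.minAreaRect(K[K[:,2]>.09][:,:2].astype(np.float32)))
# plate edges
for v in (178,190): print(v,[(u,im[v,u].tolist()) for u in range(330,376,3)])
E
```

```text
Traceback (most recent call last):
  File "h.py", line 6, in world
    c=calibration(n); x=(u-c['cx'])/c['fx']; y=(v-c['cy'])/c['fy']
ValueError: time passes only in moves, steps and waits
```

```bash
sed -i 's/^def save/import functools\ncalibration=functools.cache(calibration)\ndef save/; s/; x=(u-c.*$//' h.py; cat > fit.py <<'E'
from h import *
d=np.load('pics/top0.npy'); im=cv2.imread('pics/top0.png')
P=np.array([[*world('top',d,u,v),u,v] for v in range(155,228) for u in range(322,416)])
deck=P[(P[:,2]>.045)&(P[:,2]<.08)&(P[:,0]<.62)]
print('z',np.median(deck[:,2]),len(deck)); 
L=[];R=[];F=[]
for v in range(168,216):
    q=deck[deck[:,4]==v]
    if len(q)>20: L.append(q[q[:,1].argmax(),:2]); R.append(q[q[:,1].argmin(),:2])
for u in range(338,402):
    q=deck[deck[:,3]==u]
    if len(q): F.append(q[q[:,0].argmin(),:2])
for n,A in(('L',L),('R',R),('F',F)):
    A=np.array(A,np.float32); l=cv2.fitLine(A,cv2.DIST_HUBER,0,.01,.01).ravel(); print(n,l.round(4),len(A))
g=im[:,:,1]
H=P[(P[:,2]>.088)&(P[:,2]<.115)&(P[:,0]>.47)&(P[:,0]<.58)&(P[:,1]>.07)&(P[:,1]<.13)]
H=np.array([h for h in H if g[int(h[4]),int(h[3])]<90])
print('handle',len(H),H[:,:3].mean(0),cv2.fitLine(H[:,:2].astype(np.float32),cv2.DIST_L2,0,.01,.01).ravel(),H[:,0].min(),H[:,0].max())
K=P[(P[:,2]>.06)&(P[:,0]<.475)&(P[:,0]>.38)]; K=np.array([h for h in K if g[int(h[4]),int(h[3])]<90 and 0<h[1]<.1])
T=K[K[:,2]>.09]
print('knob',len(K),cv2.minEnclosingCircle(K[:,:2].astype(np.float32)),len(T),T[:,:3].mean(0),cv2.minAreaRect(T[:,:2].astype(np.float32)))
E
python3 fit.py
```

```text
z 0.06091468915588227 4060
L [0.9999 0.0127 0.4986 0.1702] 48
R [ 0.9999  0.012   0.4943 -0.0827] 48
F [ 0.009  -1.      0.4017  0.0659] 64
handle 67 [0.53348977 0.10089562 0.09708794] [0.99995106 0.00989474 0.53348976 0.10089561] 0.4989341689864801 0.568079247707217
knob 231 ((0.43641752004623413, 0.043972209095954895), 0.031246820464730263) 66 [0.4333815  0.04613966 0.10059752] ((0.4347819685935974, 0.0452391654253006), (0.053798362612724304, 0.014996610581874847), 5.8265910148620605)
```

Emit:
move_arm:
  series:
    - [0.02,0.056,0,0,0,-0.03]
    - [0.04,0.112,0,0,0,-0.06]
    - [0.06,0.168,0,0,0,-0.09]
    - [0.08,0.224,0,0,0,-0.12]
    - [0.1,0.28,0,0,0,-0.14]
  claw: 0.2

```text
clock: 0.6
position: [0.2987, -0.3718, 0.2265]
ee_rot: [-3.123, -0.341, 0.0]
force: [1.1, 0.2, 0.2]
width: 0.626
gripper_force: 0.0
```

Emit:
move_arm:
  series:
    - [0.02,0.056,0,0,0,-0.03]
    - [0.04,0.112,0,0,0,-0.06]
    - [0.06,0.168,0,0,0,-0.09]
    - [0.08,0.224,0,0,0,-0.12]
    - [0.1,0.28,0,0,0,-0.14]

```text
clock: 1.1
position: [0.3736, -0.1619, 0.2267]
ee_rot: [3.139, 0.112, -0.0]
force: [0.5, -0.4, -0.5]
width: 0.599
gripper_force: 0.0
```

Emit:
move_arm:
  series:
    - [0.02,0.056,0,0,0,-0.03]
    - [0.04,0.112,0,0,0,-0.059]
    - [0.06,0.168,0,0,0,-0.059]
    - [0.08,0.224,0,0,0,-0.059]
    - [0.08,0.27,-0.02,0,0,-0.059]

```text
clock: 1.6
position: [0.436, 0.0418, 0.2129]
ee_rot: [-3.14, -0.018, -0.006]
force: [0.4, -0.9, -0.0]
width: 0.604
gripper_force: 0.0
```

```bash
cat > st.py <<'E'
from h import *
from scipy.spatial.transform import Rotation as R
s=readout.observe(); r=R.from_rotvec(s['ee_rot']).as_matrix()
print(s['clock'],'p',np.round(s['position'],4),'yaw(toolx)',round(np.arctan2(r[1,0],r[0,0]),4),'z',r[:,2].round(3),'j',np.round(s['joints'],2),'F',np.round(s['force'],1),'T',np.round(s['ft_torque'],2),'w',round(s['width'],3),s['gripper_force'])
E
python3 st.py
```

```text
1.6 p [0.436  0.0418 0.2129] yaw(toolx) 0.0118 z [ 0.004  0.001 -1.   ] j [ 0.15  0.17 -0.41  2.    0.08  0.98 -1.87] F [ 0.4 -0.9 -0. ] T [-0.01  0.04 -0.05] w 0.604 0.0
```

Emit:
move_arm:
  series:
    - [0,0.005,-0.06,0,0,0]
    - [-0.001,0.005,-0.11,0,0,0]
    - [-0.001,0.005,-0.15,0,0,0]
    - [-0.001,0.005,-0.183,0,0,0]
    - [-0.001,0.005,-0.183,0,0,0]

```text
clock: 2.1
position: [0.4313, 0.0426, 0.0724]
ee_rot: [3.141, 0.018, -0.007]
force: [-0.2, -0.7, 1.3]
width: 0.597
gripper_force: 0.0
```

Emit:
move_arm:
  series:
    - [0,0,0,0,0,0]
    - [0,0,0,0,0,0]
    - [0,0,0,0,0,0]
    - [0,0,0,0,0,0]
    - [0,0,0,0,0,0]
  claw: -1
  squeeze: 50

```text
clock: 2.6
position: [0.4331, 0.0425, 0.075]
ee_rot: [3.142, 0.016, 0.002]
force: [-0.2, -0.5, 0.4]
width: 0.212
gripper_force: 0.0
```

```bash
python3 st.py
```

```text
2.6 p [0.4331 0.0425 0.075 ] yaw(toolx) 0.0104 z [ 0.001 -0.    -1.   ] j [ 0.08  0.37 -0.37  2.17  0.22  0.64 -2.01] F [-0.2 -0.5  0.4] T [0.03 0.02 0.  ] w 0.212 0.0002946944544390817
```

Emit:
move_arm:
  series:
    - [0,0,0,0,0,0]
    - [0,0,0,0,0,0]
    - [0,0,0,0,0,0]

```text
clock: 2.9
position: [0.4335, 0.0442, 0.075]
ee_rot: [-3.14, -0.019, -0.003]
force: [0.5, 5.9, 1.3]
width: 0.156
gripper_force: 49.7
```

```bash
python3 st.py
```

```text
2.9 p [0.4335 0.0442 0.075 ] yaw(toolx) 0.012 z [ 0.002  0.002 -1.   ] j [ 0.08  0.37 -0.37  2.17  0.22  0.63 -2.01] F [0.5 5.9 1.3] T [ 1.19 -0.05  0.06] w 0.156 49.70265984535217
```

Emit:
move_arm:
  series:
    - [0,0.001,0,0,0,0.05]
    - [0,0.002,0,0,0,0.1]
    - [0,0.002,0,0,0,0.15]
    - [0,0.002,0,0,0,0.2]
    - [0,0.002,0,0,0,0.25]

```text
clock: 3.4
position: [0.4337, 0.0432, 0.075]
ee_rot: [3.111, 0.428, 0.002]
force: [2.3, -4.2, 3.1]
width: 0.161
gripper_force: 49.7
```

```bash
python3 st.py
```

```text
3.4 p [0.4337 0.0432 0.075 ] yaw(toolx) 0.2736 z [ 0.002 -0.001 -1.   ] j [ 0.13  0.38 -0.44  2.16  0.27  0.65 -1.79] F [ 2.3 -4.2  3.1] T [-0.84 -0.46 -0.09] w 0.161 49.72215414047241
```

Emit:
move_arm:
  series:
    - [0,0,0,0,0,0.05]
    - [0,0,0,0,0,0.1]
    - [0,0,0,0,0,0.15]
    - [0,0,0,0,0,0.2]
    - [0,0,0,0,0,0.25]

```text
clock: 3.9
position: [0.4341, 0.0424, 0.075]
ee_rot: [3.029, 0.827, 0.002]
force: [4.3, -7.3, 1.4]
width: 0.16
gripper_force: 50.1
```

```bash
python3 st.py
```

```text
3.9 p [0.4341 0.0424 0.075 ] yaw(toolx) 0.5333 z [ 0.002 -0.001 -1.   ] j [ 0.18  0.39 -0.5   2.16  0.31  0.66 -1.57] F [ 4.3 -7.3  1.4] T [-1.46 -0.88 -0.54] w 0.16 50.10561168193817
```

Emit:
move_arm:
  series:
    - [0,0,0,0,0,0.05]
    - [0,0,0,0,0,0.1]
    - [0,0,0,0,0,0.1]

```text
clock: 4.2
position: [0.4344, 0.042, 0.075]
ee_rot: [2.981, 0.984, 0.003]
force: [4.7, -8.5, 1.5]
width: 0.163
gripper_force: 50.0
```

```bash
python3 st.py
```

```text
4.2 p [0.4344 0.042  0.075 ] yaw(toolx) 0.6378 z [ 0.002 -0.002 -1.   ] j [ 0.2   0.4  -0.53  2.16  0.33  0.66 -1.49] F [ 4.7 -8.5  1.5] T [-1.63 -0.99 -0.29] w 0.163 49.95518624782562
```

Emit:
move_arm:
  series:
    - [0,-0.001,0,0,0,0.05]
    - [0.001,-0.002,0,0,0,0.1]
    - [0.002,-0.003,0,0,0,0.15]
    - [0.002,-0.003,0,0,0,0.2]
    - [0.002,-0.003,0,0,0,0.25]

```text
clock: 4.7
position: [0.4353, 0.041, 0.075]
ee_rot: [2.826, 1.368, 0.002]
force: [1.8, -4.1, 2.2]
width: 0.158
gripper_force: 49.9
```

```bash
python3 st.py
```

```text
4.7 p [0.4353 0.041  0.075 ] yaw(toolx) 0.9017 z [ 0.002 -0.001 -1.   ] j [ 0.26  0.41 -0.6   2.15  0.37  0.68 -1.26] F [ 1.8 -4.1  2.2] T [-0.74 -0.55 -0.03] w 0.158 49.89110469818115
```

Emit:
move_arm:
  series:
    - [0,0,0,0,0,0.05]
    - [0,0,0,0,0,0.1]
    - [0,0,0,0,0,0.15]
    - [0,0,0,0,0,0.2]
    - [0,0,0,0,0,0.2]

```text
clock: 5.2
position: [0.4361, 0.0404, 0.075]
ee_rot: [2.667, 1.655, 0.003]
force: [5.7, -6.1, -1.0]
width: 0.16
gripper_force: 49.9
```

```bash
python3 st.py
```

```text
5.2 p [0.4361 0.0404 0.075 ] yaw(toolx) 1.1108 z [ 0.003 -0.001 -1.   ] j [ 0.3   0.43 -0.65  2.15  0.41  0.69 -1.09] F [ 5.7 -6.1 -1. ] T [-1.12 -1.11  0.31] w 0.16 49.88235533237457
```

Emit:
move_arm:
  series:
    - [0.001,-0.002,0,0,0,0.04]
    - [0.002,-0.003,0,0,0,0.08]
    - [0.002,-0.003,0,0,0,0.08]

```text
clock: 5.5
position: [0.4365, 0.0403, 0.075]
ee_rot: [-2.597, -1.767, -0.003]
force: [-0.0, 3.3, 3.8]
width: 0.162
gripper_force: 49.9
```

```bash
python3 st.py
```

```text
5.5 p [0.4365 0.0403 0.075 ] yaw(toolx) 1.1947 z [ 0.001  0.001 -1.   ] j [ 0.32  0.43 -0.67  2.14  0.42  0.69 -1.01] F [-0.   3.3  3.8] T [ 0.65  0.05 -0.1 ] w 0.162 49.889588356018066
```

Emit:
move_arm:
  series:
    - [0,0,0,0,0,0.03]
    - [0,0,0,0,0,0.06]
    - [0,0,0,0,0,0.06]

```text
clock: 5.8
position: [0.4367, 0.0402, 0.075]
ee_rot: [2.539, 1.849, 0.003]
force: [0.4, 4.4, 5.8]
width: 0.161
gripper_force: 49.9
```

```bash
python3 st.py
```

```text
5.8 p [0.4367 0.0402 0.075 ] yaw(toolx) 1.2591 z [ 0.002  0.001 -1.   ] j [ 0.33  0.44 -0.69  2.14  0.43  0.7  -0.96] F [0.4 4.4 5.8] T [ 0.92 -0.3  -0.22] w 0.161 49.94076132774353
```

Emit:
move_arm:
  series:
    - [0,0,0,0,0,0]
    - [0,0,0,0,0,0]
    - [0,0,0,0,0,0]
    - [0,0,0,0,0,0]
  claw: 0.2

```text
clock: 6.2
position: [0.4354, 0.0392, 0.0742]
ee_rot: [-2.541, -1.847, 0.001]
force: [0.8, 0.2, 0.6]
width: 0.459
gripper_force: 0.0
```

Emit:
move_arm:
  series:
    - [0,0,0.05,0,0,0]
    - [0,0,0.1,0,0,-0.12]
    - [0.03,0.02,0.1,0,0,-0.26]
    - [0.06,0.04,0.1,0,0,-0.4]
    - [0.08,0.05,0.1,0,0,-0.54]

```text
clock: 6.7
position: [0.4972, 0.078, 0.1499]
ee_rot: [2.959, 1.056, 0.002]
force: [0.2, -0.0, -0.6]
width: 0.601
gripper_force: 0.0
```

Emit:
move_arm:
  series:
    - [0.02,0.01,0,0,0,-0.14]
    - [0.04,0.02,0,0,0,-0.28]
    - [0.05,0.03,0,0,0,-0.42]
    - [0.05,0.031,0,0,0,-0.56]
    - [0.05,0.031,0,0,0,-0.652]

```text
clock: 7.2
position: [0.5331, 0.1007, 0.1491]
ee_rot: [3.141, 0.006, -0.001]
force: [-0.3, 1.2, 0.0]
width: 0.599
gripper_force: 0.0
```

```bash
python3 st.py; python3 - <<'E'
from h import *
im,d=save('scene','s1'); 
im=cv2.imread('pics/s1.png'); cv2.imwrite('pics/s1c.png',cv2.resize(im[130:240,290:430],None,fx=5,fy=5,interpolation=cv2.INTER_CUBIC))
E
```

```text
7.2 p [0.5331 0.1007 0.1491] yaw(toolx) 0.0036 z [-0.001 -0.    -1.   ] j [ 0.04  0.42 -0.43  1.84  0.22  0.92 -2.06] F [-0.3  1.2  0. ] T [ 0.03  0.01 -0.01] w 0.599 0.0
```

View pics/s1c.png

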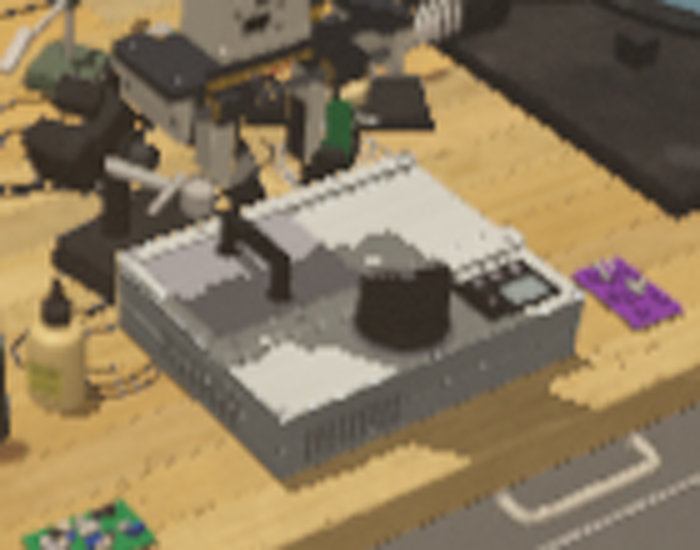

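Emit:
move_arm:
  series:
    - [0,0,-0.05,0,0,0]
    - [0,0,-0.085,0,0,0]
    - [0,0,-0.101,0,0,0]
    - [0,0,-0.101,0,0,0]
    - [0,0,-0.101,0,0,0]

```text
clock: 7.75
position: [0.5337, 0.1005, 0.0744]
ee_rot: [-3.141, -0.015, -0.001]
force: [-0.8, 0.2, 0.5]
width: 0.6
gripper_force: 0.0
```

Emit:
move_arm:
  series:
    - [0,0,0,0,0,0]
    - [0,0,0,0,0,0]
    - [0,0,0,0,0,0]
    - [0,0,0,0,0,0]
    - [0,0,0,0,0,0]
  claw: -1
  squeeze: 35

```text
clock: 8.25
position: [0.5334, 0.1003, 0.074]
ee_rot: [3.142, 0.014, 0.0]
force: [-0.2, 0.0, 0.3]
width: 0.218
gripper_force: 0.0
```

Emit:
move_arm:
  series:
    - [0,0,0,0,0,0]
    - [0,0,0,0,0,0]
    - [0,0,0,0,0,0]

```text
clock: 8.55
position: [0.5333, 0.0996, 0.0738]
ee_rot: [3.141, 0.013, -0.0]
force: [-0.4, -4.3, 3.5]
width: 0.126
gripper_force: 35.0
```

```bash
python3 st.py
```

```text
8.55 p [0.5333 0.0996 0.0738] yaw(toolx) 0.0081 z [-0.    -0.001 -1.   ] j [ 0.01  0.52 -0.4   1.92  0.28  0.76 -2.11] F [-0.4 -4.3  3.5] T [-0.8   0.14  0.05] w 0.126 35.004061460494995
```

Emit:
move_arm:
  series:
    - [0,-0.015,0,0,0,0]
    - [0,-0.035,0,0,0,0]
    - [0.001,-0.06,0,0,0,0]
    - [0.001,-0.085,0,0,0,0]
    - [0.001,-0.11,0,0,0,0]

```text
clock: 9.05
position: [0.5342, 0.0197, 0.0738]
ee_rot: [-3.138, -0.017, -0.001]
force: [1.2, 6.0, -1.9]
width: 0.127
gripper_force: 35.0
```

Emit:
move_arm:
  series:
    - [0,-0.015,0,0,0,0]
    - [0,-0.025,0,0,0,0]
    - [0,-0.032,0,0,0,0]
    - [0,-0.034,0,0,0,0]
    - [0,-0.034,0,0,0,0]

```text
clock: 9.55
position: [0.5345, -0.0083, 0.0738]
ee_rot: [3.141, 0.013, 0.001]
force: [3.4, -1.0, -0.6]
width: 0.131
gripper_force: 35.0
```

```bash
python3 st.py
```

```text
9.55 p [ 0.5345 -0.0083  0.0738] yaw(toolx) 0.0081 z [ 0.001 -0.001 -1.   ] j [ 0.21  0.51 -0.4   1.94  0.28  0.75 -1.91] F [ 3.4 -1.  -0.6] T [-0.38 -0.74  0.07] w 0.131 35.00321388244629
```

Emit:
move_arm:
  series:
    - [0,0,0,0,0,0]
    - [0,0,0,0,0,0]
    - [0,0,0,0,0,0]
    - [0,0,0.05,0,0,0]
    - [0,0,0.11,0,0,0]
  claw: 0.2

```text
clock: 10.05
position: [0.5321, -0.0075, 0.1555]
ee_rot: [-3.141, -0.015, 0.008]
force: [1.9, 0.4, 0.8]
width: 0.512
gripper_force: 0.0
```

Emit:
move_arm:
  series:
    - [-0.02,0.02,0.06,0,0,0.14]
    - [-0.04,0.06,0.09,0,0,0.28]
    - [-0.06,0.11,0.09,0,0,0.42]
    - [-0.09,0.16,0.09,0,0,0.56]
    - [-0.12,0.21,0.09,0,0,0.7]

```text
clock: 10.55
position: [0.4429, 0.1511, 0.224]
ee_rot: [2.924, 1.147, 0.0]
force: [0.5, 1.1, 0.2]
width: 0.6
gripper_force: 0.0
```

Emit:
move_arm:
  series:
    - [-0.02,0.06,0,0,0,0.14]
    - [-0.04,0.12,0,0,0,0.28]
    - [-0.04,0.17,0,0,0,0.42]
    - [-0.04,0.22,0,0,0,0.56]
    - [-0.04,0.231,0,0,0,0.775]
  claw: 0.8

```text
clock: 11.05
position: [0.4124, 0.3276, 0.2241]
ee_rot: [-2.309, -2.127, -0.002]
force: [-0.9, -0.1, 0.1]
width: 0.898
gripper_force: 0.0
```

Emit:
move_arm:
  series:
    - [0,0,0,0,0,0]
    - [0,0,0,0,0,0]
    - [0,0,0,0,0,0]

```text
clock: 11.35
position: [0.4143, 0.3217, 0.2236]
ee_rot: [2.326, 2.11, -0.001]
force: [-0.2, 0.7, 0.4]
width: 0.901
gripper_force: 0.0
```

```bash
python3 st.py; python3 - <<'E'
from h import *
d=np.load('pics/top0.npy')
P=np.array([world('top',d,u,v) for v in range(170,232) for u in range(265,320)])
m=(P[:,0]>.3)&(P[:,0]<.56)&(P[:,1]>.27)&(P[:,1]<.38)&(P[:,2]>.03)
Q=P[m]; print(len(Q), Q.min(0) if len(Q) else '',Q.max(0) if len(Q) else '')
im,d=save('top','t1'); im=cv2.imread('pics/t1.png')
cv2.imwrite('pics/t1c.png',cv2.resize(im[150:240,270:415],None,fx=5.5,fy=5.5,interpolation=cv2.INTER_CUBIC))
P=np.array([[*world('top',d,u,v),u,v] for v in range(160,205) for u in range(325,375)])
q=P[(P[:,2]<.045)&(P[:,1]<.16)&(P[:,1]>.03)&(P[:,0]>.47)&(P[:,0]<.6)]
print(len(q),q.min(0),q.max(0),np.median(q[:,2]),cv2.minAreaRect(q[:,:2].astype(np.float32)))
E
```

```text
11.35 p [0.4143 0.3217 0.2236] yaw(toolx) 1.4732 z [ 0.    -0.001 -1.   ] j [-0.11  0.41 -0.88  1.77  0.35  1.13 -1.2 ] F [-0.2  0.7  0.4] T [ 0.01 -0.05  0.01] w 0.901 0.0
282 [0.5144178  0.28468699 0.03079731] [0.55947897 0.37959929 0.09015032]
360 [5.22385108e-01 5.60530218e-02 2.31363161e-02 3.38000000e+02
 1.69000000e+02] [5.84736587e-01 1.45542927e-01 4.41109400e-02 3.63000000e+02
 1.86000000e+02] 0.030296288342226974 ((0.5535774827003479, 0.10082823038101196), (0.08955243974924088, 0.062254127115011215), 89.88481140136719)
```

View pics/t1c.png

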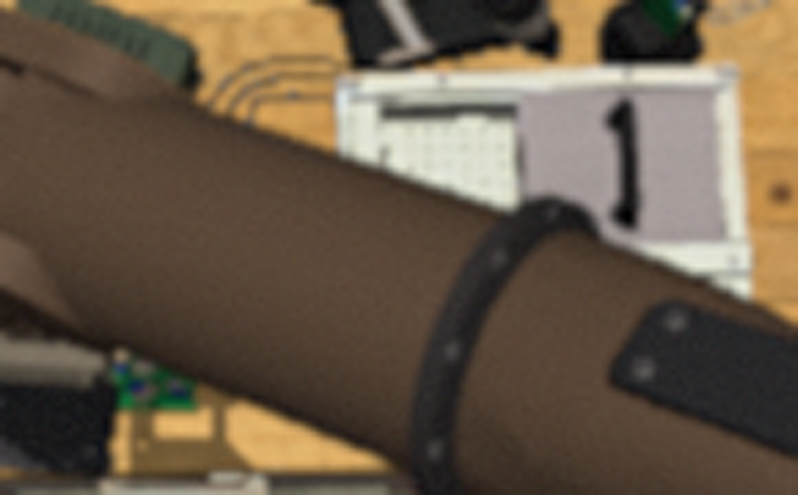

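Emit:
move_arm:
  series:
    - [-0.009,0.001,-0.06,0,0,0.04]
    - [-0.009,0.001,-0.12,0,0,0.076]
    - [-0.009,0.001,-0.175,0,0,0.076]
    - [-0.009,0.001,-0.22,0,0,0.076]
    - [-0.009,0.001,-0.25,0,0,0.076]

```text
clock: 11.9
position: [0.407, 0.3218, 0.034]
ee_rot: [2.239, 2.203, -0.004]
force: [0.5, 0.6, 0.7]
width: 0.9
gripper_force: 0.0
```

Emit:
move_arm:
  series:
    - [0,0,-0.015,0,0,0]
    - [0,0,-0.03,0,0,0]
    - [0,0,-0.035,0,0,0]
    - [0,0,-0.035,0,0,0]
    - [0,0,-0.035,0,0,0]

```text
clock: 12.4
position: [0.4078, 0.3243, 0.0108]
ee_rot: [2.236, 2.206, 0.002]
force: [-0.8, 0.2, 0.3]
width: 0.902
gripper_force: 0.0
```

```bash
python3 st.py
```

```text
12.4 p [0.4078 0.3243 0.0108] yaw(toolx) 1.5573 z [ 0.001  0.001 -1.   ] j [-0.27  0.67 -0.7   1.99  0.65  0.72 -1.4 ] F [-0.8  0.2  0.3] T [ 0.05 -0.07  0.02] w 0.902 0.0
```

Emit:
move_arm:
  series:
    - [0,0,-0.006,0,0,0]
    - [0,0,-0.011,0,0,0]
    - [0,0,-0.011,0,0,0]

```text
clock: 12.7
position: [0.4072, 0.3236, 0.0014]
ee_rot: [2.236, 2.207, -0.001]
force: [0.0, -0.4, 0.3]
width: 0.9
gripper_force: 0.0
```

Emit:
move_arm:
  series:
    - [0,0,0,0,0,0]
    - [0,0,0,0,0,0]
    - [0,0,0,0,0,0]
    - [0,0,0,0,0,0]
    - [0,0,0,0,0,0]
  claw: -1
  squeeze: 15

```text
clock: 13.2
position: [0.4073, 0.3239, 0.0018]
ee_rot: [2.236, 2.207, 0.0]
force: [0.1, -0.6, -0.3]
width: 0.513
gripper_force: 0.1
```

Emit:
move_arm:
  series:
    - [0,0,0,0,0,0]
    - [0,0,0,0,0,0]
    - [0,0,0,0,0,0]

```text
clock: 13.5
position: [0.4073, 0.3239, 0.0018]
ee_rot: [2.236, 2.207, 0.0]
force: [0.8, -0.1, 0.8]
width: 0.482
gripper_force: 14.8
```

```bash
python3 st.py
```

```text
13.5 p [0.4073 0.3239 0.0018] yaw(toolx) 1.5577 z [ 0.  0. -1.] j [-0.28  0.68 -0.69  2.    0.67  0.7  -1.41] F [ 0.8 -0.1  0.8] T [-0.05 -0.13  0.01] w 0.482 14.845523983240128
```

Emit:
move_arm:
  series:
    - [0,0,0.03,0,0,0]
    - [0,0,0.08,0,0,0]
    - [0,0,0.14,0,0,0]
    - [0,0,0.2,0,0,0]
    - [0,0,0.25,0,0,0.023]

```text
clock: 14.0
position: [0.407, 0.3241, 0.1915]
ee_rot: [-2.208, -2.234, -0.001]
force: [1.5, 0.1, 0.0]
width: 0.483
gripper_force: 14.9
```

```bash
python3 - <<'E'
from h import *
d=np.load('pics/top0.npy')
P=np.array([world('top',d,u,v) for v in range(60,185) for u in range(310,370)])
m=(P[:,0]>.57)&(P[:,0]<.74)&(P[:,1]>.05)&(P[:,1]<.2)&(P[:,2]>.06)
Q=P[m]
for a in np.arange(.57,.74,.02):
    q=Q[(Q[:,0]>=a)&(Q[:,0]<a+.02)]; print(round(a,2),len(q),(q[:,1].min().round(3),q[:,1].max().round(3),q[:,2].max().round(3),np.median(q[:,2]).round(3)) if len(q) else '')
E
python3 st.py
```

```text
0.57 158 (np.float64(0.051), np.float64(0.171), np.float64(0.1), np.float64(0.064))
0.59 124 (np.float64(0.051), np.float64(0.171), np.float64(0.111), np.float64(0.066))
0.61 109 (np.float64(0.05), np.float64(0.191), np.float64(0.155), np.float64(0.116))
0.63 294 (np.float64(0.051), np.float64(0.198), np.float64(0.192), np.float64(0.142))
0.65 327 (np.float64(0.051), np.float64(0.197), np.float64(0.202), np.float64(0.159))
0.67 85 (np.float64(0.078), np.float64(0.197), np.float64(0.183), np.float64(0.164))
0.69 308 (np.float64(0.069), np.float64(0.199), np.float64(0.468), np.float64(0.45))
0.71 496 (np.float64(0.071), np.float64(0.2), np.float64(0.481), np.float64(0.467))
0.73 164 (np.float64(0.074), np.float64(0.199), np.float64(0.48), np.float64(0.471))
14.0 p [0.407  0.3241 0.1915] yaw(toolx) 1.5824 z [ 0.001  0.001 -1.   ] j [-0.11  0.45 -0.9   1.82  0.4   1.06 -1.15] F [1.5 0.1 0. ] T [ 0.   -0.18 -0.05] w 0.483 14.856949746608734
```

```bash
python3 - <<'E'
from h import *
for n,f,U,V in(('top','top0',(310,420),(60,185)),('scene','scene0',(230,420),(100,230)),('scene','s1',(230,420),(100,230))):
    d=np.load(f'pics/{f}.npy')
    P=np.array([world(n,d,u,v) for v in range(*V) for u in range(*U)])
    G={}
    for x,y,z in P:
        if .57<x<.68 and 0.02<y<.2 and .08<z<.35: G.setdefault((int(x/.01),int(y/.02)),[]).append(z)
    print(f); print('x\\y',[round(j*.02,2) for j in range(1,10)])
    for i in range(57,68): print(i,[ (len(G[i,j]),round(min(G[i,j]),2),round(max(G[i,j]),2)) if (i,j) in G else '-' for j in range(1,10)])
im=cv2.imread('pics/scene0.png'); cv2.imwrite('pics/sc.png',cv2.resize(im[110:220,250:410],None,fx=5,fy=5,interpolation=cv2.INTER_CUBIC))
E
```

```text
top0
x\y [0.02, 0.04, 0.06, 0.08, 0.1, 0.12, 0.14, 0.16, 0.18]
57 ['-', '-', '-', (1, np.float64(0.1), np.float64(0.1)), (1, np.float64(0.09), np.float64(0.09)), '-', '-', '-', '-']
58 ['-', '-', '-', '-', '-', '-', '-', '-', '-']
59 ['-', '-', '-', '-', '-', '-', (1, np.float64(0.09), np.float64(0.09)), '-', '-']
60 ['-', '-', '-', '-', (5, np.float64(0.1), np.float64(0.11)), (13, np.float64(0.09), np.float64(0.11)), (1, np.float64(0.09), np.float64(0.09)), '-', '-']
61 ['-', (7, np.float64(0.08), np.float64(0.09)), '-', '-', '-', (10, np.float64(0.1), np.float64(0.11)), '-', '-', '-']
62 [(1, np.float64(0.08), np.float64(0.08)), (24, np.float64(0.08), np.float64(0.13)), (39, np.float64(0.08), np.float64(0.16)), (17, np.float64(0.11), np.float64(0.15)), '-', (12, np.float64(0.1), np.float64(0.11)), '-', '-', (5, np.float64(0.12), np.float64(0.14))]
63 [(3, np.float64(0.09), np.float64(0.09)), (20, np.float64(0.09), np.float64(0.14)), (27, np.float64(0.14), np.float64(0.18)), (37, np.float64(0.13), np.float64(0.19)), (8, np.float64(0.15), np.float64(0.18)), (12, np.float64(0.09), np.
[... 5433 characters left out ...]
64(0.14))]
65 ['-', '-', '-', (3, np.float64(0.19), np.float64(0.19)), (8, np.float64(0.11), np.float64(0.2)), (38, np.float64(0.1), np.float64(0.14)), (32, np.float64(0.1), np.float64(0.17)), (24, np.float64(0.13), np.float64(0.17)), (23, np.float64(0.1), np.float64(0.16))]
66 ['-', '-', '-', (1, np.float64(0.19), np.float64(0.19)), (5, np.float64(0.11), np.float64(0.19)), (17, np.float64(0.08), np.float64(0.17)), (11, np.float64(0.13), np.float64(0.17)), (18, np.float64(0.13), np.float64(0.17)), (20, np.float64(0.1), np.float64(0.16))]
67 ['-', '-', '-', '-', '-', (14, np.float64(0.14), np.float64(0.17)), '-', (5, np.float64(0.16), np.float64(0.17)), (5, np.float64(0.1), np.float64(0.14))]
```

View pics/sc.png

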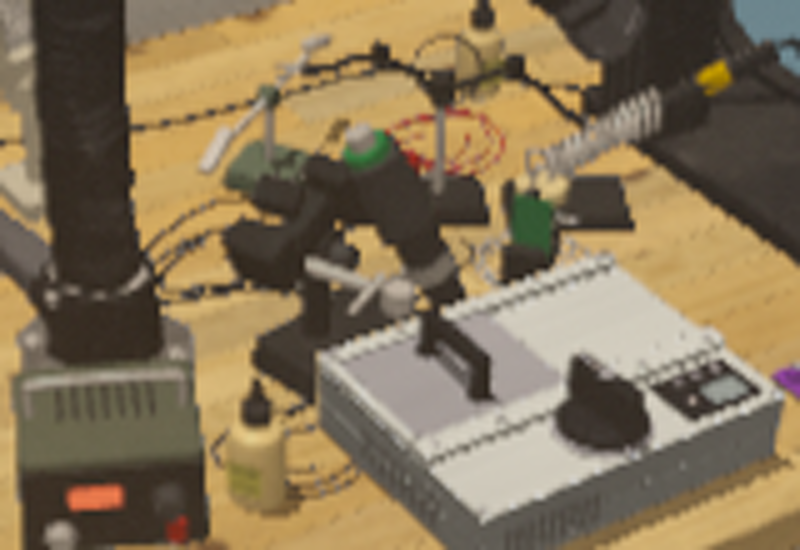

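The picture shows a black and steel fixture just behind the box. Its rod is around x 0.60, z 0.1, so it could meet the gripper body over the port. I'll go above the port, then lower in small steps while watching the force.

Emit:
move_arm:
  series:
    - [0.034,-0.053,0,0,0,0]
    - [0.068,-0.106,0,0,0,0]
    - [0.102,-0.16,0,0,0,0]
    - [0.136,-0.213,0,0,0,0]
    - [0.171,-0.267,0,0,0,0]

```text
clock: 14.5
position: [0.5361, 0.1217, 0.1893]
ee_rot: [2.209, 2.234, -0.0]
force: [0.6, -0.0, -0.8]
width: 0.483
gripper_force: 14.9
```

Emit:
move_arm:
  series:
    - [0,0,0,0,0,0]
    - [0,0,0,0,0,0]
    - [0,0,0,0,0,0]

```text
clock: 14.8
position: [0.5347, 0.1247, 0.1892]
ee_rot: [-2.207, -2.235, -0.0]
force: [0.5, 0.1, -0.1]
width: 0.48
gripper_force: 14.9
```

```bash
python3 st.py; python3 - <<'E'
from h import *
im,d=save('scene','s2'); im=cv2.imread('pics/s2.png'); cv2.imwrite('pics/s2c.png',cv2.resize(im[110:220,270:410],None,fx=5,fy=5,interpolation=cv2.INTER_CUBIC))
E
```

```text
14.8 p [0.5347 0.1247 0.1892] yaw(toolx) 1.5833 z [-0.     0.001 -1.   ] j [ 0.29  0.49 -0.86  1.76  0.41  1.09 -0.7 ] F [ 0.5  0.1 -0.1] T [ 0.04 -0.07  0.01] w 0.48 14.856403470039368
```

View pics/s2c.png

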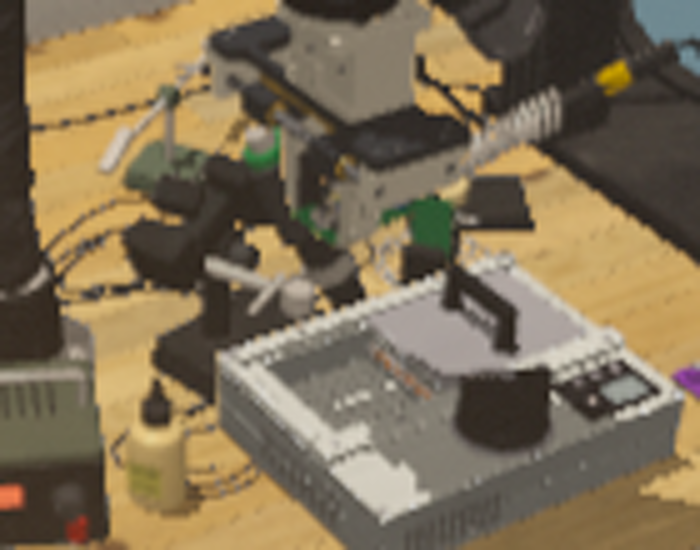

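The gripper is over the open port with the board held, and the well reads clear at about crop (330,400). The clutter stands behind the rear rail, with the rod ball at (297,295). Lowering stepwise.

Emit:
move_arm:
  series:
    - [0,0,-0.03,0,0,0]
    - [0,0,-0.05,0,0,0]
    - [0,0,-0.065,0,0,0]

```text
clock: 15.15
position: [0.5346, 0.1243, 0.1393]
ee_rot: [-2.207, -2.235, 0.002]
force: [0.3, -1.3, -0.6]
width: 0.48
gripper_force: 14.9
```

Emit:
move_arm:
  series:
    - [0,0,-0.005,0,0,0]
    - [0,0,-0.01,0,0,0]

```text
clock: 15.35
position: [0.5354, 0.124, 0.1328]
ee_rot: [-2.208, -2.234, 0.0]
force: [0.6, -0.6, -0.4]
width: 0.479
gripper_force: 14.9
```

```bash
python3 st.py
```

```text
15.35 p [0.5354 0.124  0.1328] yaw(toolx) 1.5825 z [-0.  0. -1.] j [ 0.25  0.55 -0.82  1.82  0.48  0.98 -0.75] F [ 0.6 -0.6 -0.4] T [ 0.   -0.08 -0.  ] w 0.479 14.85644906759262
```

Emit:
move_arm:
  series:
    - [0,0,-0.005,0,0,0]
    - [0,0,-0.01,0,0,0]

```text
clock: 15.55
position: [0.5359, 0.1237, 0.1257]
ee_rot: [2.209, 2.233, 0.001]
force: [0.0, -0.8, -0.4]
width: 0.482
gripper_force: 14.9
```

Emit:
move_arm:
  series:
    - [0,0,-0.004,0,0,0]
    - [0,0,-0.008,0,0,0]

```text
clock: 15.75
position: [0.5357, 0.1236, 0.1194]
ee_rot: [2.209, 2.233, 0.0]
force: [0.9, 0.8, -0.7]
width: 0.484
gripper_force: 14.9
```

Body bottom is now at about 0.185.

Emit:
move_arm:
  series:
    - [0,0,-0.005,0,0,0]
    - [0,0,-0.01,0,0,0]

```text
clock: 15.95
position: [0.5356, 0.1235, 0.1118]
ee_rot: [2.209, 2.233, 0.0]
force: [0.1, -0.1, -0.0]
width: 0.481
gripper_force: 14.9
```

Emit:
move_arm:
  series:
    - [0,0,-0.004,0,0,0]
    - [0,0,-0.008,0,0,0]

```text
clock: 16.15
position: [0.5355, 0.1236, 0.1057]
ee_rot: [-2.209, -2.234, 0.0]
force: [-0.2, -0.6, -0.3]
width: 0.483
gripper_force: 14.9
```

Emit:
move_arm:
  series:
    - [0,0,-0.005,0,0,0]
    - [0,0,-0.01,0,0,0]

```text
clock: 16.35
position: [0.5356, 0.1236, 0.0982]
ee_rot: [2.209, 2.234, 0.0]
force: [-0.1, -0.0, -0.1]
width: 0.481
gripper_force: 14.9
```

Emit:
move_arm:
  series:
    - [0,0,-0.004,0,0,0]
    - [0,0,-0.008,0,0,0]

```text
clock: 16.55
position: [0.5355, 0.1236, 0.0922]
ee_rot: [-2.209, -2.234, -0.0]
force: [0.1, 0.5, -0.5]
width: 0.482
gripper_force: 14.9
```

Emit:
move_arm:
  series:
    - [0,0,-0.005,0,0,0]
    - [0,0,-0.01,0,0,0]

```text
clock: 16.75
position: [0.5356, 0.1236, 0.0847]
ee_rot: [2.209, 2.234, 0.0]
force: [-0.1, -0.0, -0.8]
width: 0.484
gripper_force: 14.9
```

Emit:
move_arm:
  series:
    - [0,0,-0.004,0,0,0]
    - [0,0,-0.008,0,0,0]

```text
clock: 16.95
position: [0.5355, 0.1236, 0.0787]
ee_rot: [2.209, 2.234, 0.0]
force: [0.1, -0.5, -0.9]
width: 0.485
gripper_force: 14.9
```

Emit:
move_arm:
  series:
    - [0,0,-0.005,0,0,0]
    - [0,0,-0.01,0,0,0]

```text
clock: 17.15
position: [0.5356, 0.1236, 0.0712]
ee_rot: [2.209, 2.234, 0.0]
force: [0.5, -0.7, -1.1]
width: 0.48
gripper_force: 14.9
```

Emit:
move_arm:
  series:
    - [0,0,-0.004,0,0,0]
    - [0,0,-0.008,0,0,0]

```text
clock: 17.35
position: [0.5355, 0.1236, 0.0652]
ee_rot: [-2.209, -2.234, -0.0]
force: [-0.5, -0.3, 0.1]
width: 0.482
gripper_force: 14.9
```

Emit:
move_arm:
  series:
    - [0,0,-0.004,0,0,0]
    - [0,0,-0.008,0,0,0]

```text
clock: 17.55
position: [0.5356, 0.1236, 0.0592]
ee_rot: [-2.209, -2.234, -0.0]
force: [0.7, -0.4, -0.5]
width: 0.484
gripper_force: 14.9
```

Emit:
move_arm:
  series:
    - [0,0,-0.004,0,0,0]
    - [0,0,-0.006,0,0,0]

```text
clock: 17.75
position: [0.5354, 0.1235, 0.0547]
ee_rot: [-2.209, -2.233, 0.0]
force: [-1.1, -0.0, -0.6]
width: 0.481
gripper_force: 14.9
```

```bash
python3 st.py
```

```text
17.75 p [0.5354 0.1235 0.0547] yaw(toolx) 1.5817 z [-0. -0. -1.] j [ 0.2   0.64 -0.75  1.89  0.58  0.84 -0.84] F [-1.1 -0.  -0.6] T [-0.04 -0.08 -0.03] w 0.481 14.856285452842712
```

In the well mouth with no contact yet.

Emit:
move_arm:
  series:
    - [0,0,-0.004,0,0,0]
    - [0,0,-0.007,0,0,0]

```text
clock: 17.95
position: [0.5355, 0.1236, 0.0495]
ee_rot: [2.209, 2.234, 0.0]
force: [0.5, 0.2, -0.4]
width: 0.482
gripper_force: 14.9
```

```bash
python3 st.py
```

```text
17.95 p [0.5355 0.1236 0.0495] yaw(toolx) 1.5817 z [ 0.  0. -1.] j [ 0.19  0.65 -0.74  1.9   0.59  0.83 -0.85] F [ 0.5  0.2 -0.4] T [-0.04 -0.11 -0.03] w 0.482 14.856296181678772
```

Emit:
move_arm:
  series:
    - [0,0,-0.003,0,0,0]
    - [0,0,-0.006,0,0,0]

```text
clock: 18.15
position: [0.5355, 0.1236, 0.0451]
ee_rot: [2.209, 2.233, 0.0]
force: [-1.1, 0.8, -0.8]
width: 0.483
gripper_force: 14.9
```

Emit:
move_arm:
  series:
    - [0,0,-0.003,0,0,0]
    - [0,0,-0.006,0,0,0]

```text
clock: 18.35
position: [0.5355, 0.1236, 0.0406]
ee_rot: [2.209, 2.234, 0.0]
force: [-0.2, -0.4, 0.2]
width: 0.485
gripper_force: 14.9
```

```bash
python3 st.py
```

```text
18.35 p [0.5355 0.1236 0.0406] yaw(toolx) 1.5818 z [ 0. -0. -1.] j [ 0.19  0.66 -0.73  1.9   0.6   0.81 -0.86] F [-0.2 -0.4  0.2] T [-0.03 -0.16  0.05] w 0.485 14.856296628713608
```

Emit:
move_arm:
  series:
    - [0,0,-0.003,0,0,0]
    - [0,0,-0.006,0,0,0]
    - [0,0,-0.008,0,0,0]

```text
clock: 18.65
position: [0.5355, 0.1235, 0.0345]
ee_rot: [-2.209, -2.234, 0.0]
force: [0.0, -1.4, -0.0]
width: 0.48
gripper_force: 14.9
```

```bash
python3 st.py
```

```text
18.65 p [0.5355 0.1235 0.0345] yaw(toolx) 1.5818 z [-0. -0. -1.] j [ 0.18  0.67 -0.72  1.91  0.61  0.8  -0.87] F [ 0.  -1.4 -0. ] T [ 0.05 -0.11  0.07] w 0.48 14.856321215629578
```

Emit:
move_arm:
  series:
    - [0,0,-0.001,0,0,0]
    - [0,0,-0.002,0,0,0]
    - [0,0,-0.003,0,0,0]
    - [0,0,-0.004,0,0,0]
    - [0,0,-0.004,0,0,0]

```text
clock: 19.15
position: [0.5356, 0.1236, 0.0318]
ee_rot: [2.209, 2.233, 0.0]
force: [-1.0, 0.1, 1.0]
width: 0.48
gripper_force: 14.9
```

```bash
python3 st.py
```

```text
19.15 p [0.5356 0.1236 0.0318] yaw(toolx) 1.5818 z [ 0. -0. -1.] j [ 0.18  0.67 -0.72  1.91  0.61  0.79 -0.87] F [-1.   0.1  1. ] T [-0.06 -0.08 -0.  ] w 0.48 14.855901449918747
```

Emit:
move_arm:
  series:
    - [0,0,-0.001,0,0,0]
    - [0,0,-0.001,0,0,0]

```text
clock: 19.35
position: [0.5356, 0.1237, 0.0316]
ee_rot: [2.209, 2.233, 0.0]
force: [-2.4, -0.6, 8.1]
width: 0.483
gripper_force: 14.9
```

```bash
python3 st.py
```

```text
19.35 p [0.5356 0.1237 0.0316] yaw(toolx) 1.5818 z [ 0. -0. -1.] j [ 0.18  0.67 -0.72  1.91  0.61  0.79 -0.87] F [-2.4 -0.6  8.1] T [-0.26  0.44  0.05] w 0.483 14.900828897953033
```

Emit:
move_arm:
  series:
    - [0,0,0,0,0,0]
    - [0,0,0,0,0,0]
    - [0,0,0,0,0,0]
  claw: 0.06

```text
clock: 19.65
position: [0.5356, 0.1236, 0.0309]
ee_rot: [-2.209, -2.234, -0.0]
force: [-0.4, 0.1, -0.9]
width: 0.526
gripper_force: 0.0
```

```bash
python3 st.py
```

```text
19.65 p [0.5356 0.1236 0.0309] yaw(toolx) 1.5817 z [ 0.  0. -1.] j [ 0.18  0.67 -0.72  1.91  0.61  0.79 -0.87] F [-0.4  0.1 -0.9] T [ 0.03 -0.09 -0.01] w 0.526 0.0
```

Emit:
move_arm:
  series:
    - [0,0,0.008,0,0,0]
    - [0,0,0.025,0,0,0]
    - [0,0,0.06,0,0,0]
    - [0,0,0.12,0,0,0]
    - [0,0,0.18,0,0,0]

```text
clock: 20.15
position: [0.5349, 0.1238, 0.1681]
ee_rot: [-2.208, -2.234, 0.001]
force: [1.4, -0.4, -0.1]
width: 0.531
gripper_force: 0.0
```

Emit:
move_arm:
  series:
    - [0,-0.035,0,0,0,-0.14]
    - [0,-0.07,0,0,0,-0.28]
    - [0,-0.105,0,0,0,-0.42]
    - [0,-0.14,0,0,0,-0.56]
    - [0,-0.176,0,0,0,-0.7]
  claw: 0.2

```text
clock: 20.65
position: [0.5356, -0.0091, 0.1673]
ee_rot: [2.866, 1.286, 0.002]
force: [1.1, -0.2, -0.1]
width: 0.601
gripper_force: 0.0
```

Emit:
move_arm:
  series:
    - [0,0,0,0,0,-0.14]
    - [0,0,0,0,0,-0.28]
    - [0,0,0,0,0,-0.42]
    - [0,0,0,0,0,-0.56]
    - [0,0,0,0,0,-0.7]

```text
clock: 21.15
position: [0.5356, -0.008, 0.1671]
ee_rot: [-3.136, -0.173, -0.002]
force: [0.8, 0.5, -0.4]
width: 0.6
gripper_force: 0.0
```

Emit:
move_arm:
  series:
    - [0,0,0,0,0,-0.1]
    - [0,0,0,0,0,-0.1]
    - [0,0,0,0,0,-0.1]

```text
clock: 21.45
position: [0.5356, -0.0081, 0.1667]
ee_rot: [-3.141, -0.023, -0.001]
force: [-0.6, -0.1, 0.5]
width: 0.597
gripper_force: 0.0
```

```bash
python3 st.py;  python3 - <<'E'
from h import *
im,d=save('top','t3'); im=cv2.imread('pics/t3.png'); a=cv2.resize(im[155:225,320:420],None,fx=5,fy=5,interpolation=cv2.INTER_CUBIC)
im,d=save('scene','s3'); im=cv2.imread('pics/s3.png'); b=cv2.resize(im[155:225,300:420],None,fx=4,fy=4,interpolation=cv2.INTER_CUBIC)
b=cv2.copyMakeBorder(b,0,0,0,500-b.shape[1],0); cv2.imwrite('pics/m3.png',cv2.resize(np.vstack([a,b]),None,fx=.93,fy=.93))
E
```

```text
21.45 p [ 0.5356 -0.0081  0.1667] yaw(toolx) 0.0148 z [ 0.001  0.    -1.   ] j [ 0.27  0.4  -0.47  1.84  0.21  0.96 -1.85] F [-0.6 -0.1  0.5] T [ 0.08 -0.03  0.03] w 0.597 0.0
```

View pics/m3.png

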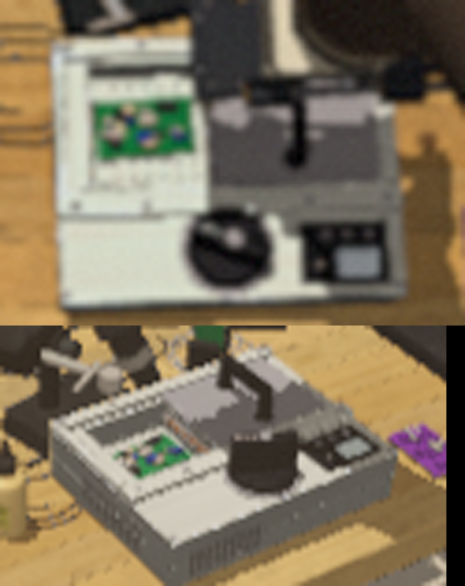

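The board lies flat in the port at mosaic (143,128), and the knob bar is at its notch. Now I close the shutter.

Emit:
move_arm:
  series:
    - [0,0,-0.05,0,0,0]
    - [0,0,-0.1,0,0,0]
    - [0,0,-0.123,0,0,0]
    - [0,0,-0.123,0,0,0]
    - [0,0,-0.123,0,0,0]

```text
clock: 22.05
position: [0.5358, -0.0082, 0.0742]
ee_rot: [-3.141, -0.019, 0.0]
force: [0.4, 0.6, -0.1]
width: 0.598
gripper_force: 0.0
```

Emit:
move_arm:
  series:
    - [0,0,0,0,0,0]
    - [0,0,0,0,0,0]
    - [0,0,0,0,0,0]
    - [0,0,0,0,0,0]
    - [0,0,0,0,0,0]
  claw: -1
  squeeze: 35

```text
clock: 22.55
position: [0.5357, -0.0085, 0.074]
ee_rot: [3.141, 0.017, 0.001]
force: [-0.4, 0.7, 0.6]
width: 0.215
gripper_force: 0.0
```

Emit:
move_arm:
  series:
    - [0,0,0,0,0,0]
    - [0,0,0,0,0,0]
    - [0,0,0,0,0,0]

```text
clock: 22.85
position: [0.5356, -0.0084, 0.0738]
ee_rot: [3.141, 0.017, 0.0]
force: [-0.8, -0.1, 2.0]
width: 0.128
gripper_force: 35.0
```

```bash
python3 st.py
```

```text
22.85 p [ 0.5356 -0.0084  0.0738] yaw(toolx) 0.0109 z [ 0. -0. -1.] j [ 0.23  0.51 -0.42  1.93  0.3   0.76 -1.92] F [-0.8 -0.1  2. ] T [-0.01  0.13 -0.01] w 0.128 35.00034213066101
```

Emit:
move_arm:
  series:
    - [0,0.015,0,0,0,0]
    - [0,0.035,0,0,0,0]
    - [-0.001,0.06,0,0,0,0]
    - [-0.001,0.085,0,0,0,0]
    - [-0.001,0.11,0,0,0,0]

```text
clock: 23.35
position: [0.5346, 0.0728, 0.0738]
ee_rot: [3.139, 0.014, -0.001]
force: [-1.5, -6.8, 6.1]
width: 0.127
gripper_force: 35.0
```

Emit:
move_arm:
  series:
    - [0,0.015,0,0,0,0]
    - [0,0.025,0,0,0,0]
    - [0,0.032,0,0,0,0]
    - [0,0.036,0,0,0,0]
    - [0,0.036,0,0,0,0]

```text
clock: 23.85
position: [0.5343, 0.0996, 0.0738]
ee_rot: [3.139, 0.016, -0.002]
force: [-3.1, -6.5, 7.9]
width: 0.127
gripper_force: 35.0
```

```bash
python3 st.py
```

```text
23.85 p [0.5343 0.0996 0.0738] yaw(toolx) 0.0101 z [-0.001 -0.002 -1.   ] j [ 0.02  0.52 -0.42  1.91  0.3   0.77 -2.13] F [-3.1 -6.5  7.9] T [-1.14  0.79  0.02] w 0.127 35.0020569562912
```

Emit:
move_arm:
  series:
    - [0,0,0,0,0,0]
    - [0,0,0,0,0,0]
    - [0,0,0,0,0,0]
    - [0,0,0.05,0,0,0]
    - [0,0,0.11,0,0,0]
  claw: 0.2

```text
clock: 24.35
position: [0.5333, 0.101, 0.1555]
ee_rot: [3.141, 0.018, -0.007]
force: [0.4, 0.4, 0.5]
width: 0.512
gripper_force: 0.0
```

Emit:
move_arm:
  series:
    - [-0.02,-0.01,0,0,0,0.14]
    - [-0.05,-0.03,0,0,0,0.28]
    - [-0.08,-0.05,0,0,0,0.42]
    - [-0.11,-0.07,0,0,0,0.56]
    - [-0.129,-0.075,0,0,0,0.7]

```text
clock: 24.85
position: [0.4363, 0.0433, 0.1559]
ee_rot: [2.923, 1.149, -0.002]
force: [0.2, 0.5, -0.3]
width: 0.598
gripper_force: 0.0
```

Emit:
move_arm:
  series:
    - [0,0,0,0,0,0.14]
    - [0,0,0,0,0,0.28]
    - [0,0,0,0,0,0.42]
    - [0,0,0,0,0,0.445]
    - [0,0,0,0,0,0.445]

```text
clock: 25.35
position: [0.4381, 0.0449, 0.1562]
ee_rot: [-2.586, -1.783, -0.0]
force: [0.2, 0.6, -1.0]
width: 0.599
gripper_force: 0.0
```

```bash
python3 st.py; python3 - <<'E'
from h import *
d=np.load('pics/t3.npy'); im=cv2.imread('pics/t3.png')
P=np.array([[*world('top',d,u,v),u,v] for v in range(190,225) for u in range(350,392)])
q=P[(P[:,2]>.09)&(P[:,2]<.115)&(P[:,0]<.48)&(P[:,0]>.39)]
print(len(q),cv2.minAreaRect(q[:,:2].astype(np.float32)),cv2.fitLine(q[:,:2].astype(np.float32),cv2.DIST_L2,0,.01,.01).ravel())
P=np.array([world('top',d,u,v) for v in range(150,190) for u in range(370,400)])
E
```

```text
25.35 p [0.4381 0.0449 0.1562] yaw(toolx) 1.2072 z [ 0.  0. -1.] j [ 0.41  0.32 -0.77  2.05  0.29  0.88 -0.88] F [ 0.2  0.6 -1. ] T [-0.01 -0.11 -0.  ] w 0.599 0.0
86 ((0.4393828213214874, 0.04573315382003784), (0.060119736939668655, 0.015618938952684402), 69.01629638671875) [0.3726823  0.927959   0.43848142 0.04575916]
```

Emit:
move_arm:
  series:
    - [0,0,-0.05,0,0,0]
    - [0,0,-0.09,0,0,0]
    - [0,0,-0.108,0,0,0]
    - [0,0,-0.108,0,0,0]
    - [0,0,-0.108,0,0,0]

```text
clock: 25.85
position: [0.4382, 0.0452, 0.0756]
ee_rot: [-2.585, -1.785, -0.0]
force: [0.1, 0.1, 0.2]
width: 0.6
gripper_force: 0.0
```

Emit:
move_arm:
  series:
    - [0,0,0,0,0,0]
    - [0,0,0,0,0,0]
    - [0,0,0,0,0,0]
    - [0,0,0,0,0,0]
    - [0,0,0,0,0,0]
  claw: -1
  squeeze: 50

```text
clock: 26.35
position: [0.4382, 0.0448, 0.0754]
ee_rot: [2.584, 1.786, 0.0]
force: [0.6, 0.8, 0.2]
width: 0.215
gripper_force: 0.0
```

Emit:
move_arm:
  series:
    - [0,0,0,0,0,0]
    - [0,0,0,0,0,0]
    - [0,0,0,0,0,0]

```text
clock: 26.65
position: [0.4382, 0.0448, 0.0753]
ee_rot: [2.584, 1.786, 0.0]
force: [-0.2, -1.0, 3.1]
width: 0.162
gripper_force: 49.9
```

```bash
python3 st.py
```

```text
26.65 p [0.4382 0.0448 0.0753] yaw(toolx) 1.2097 z [ 0. -0. -1.] j [ 0.32  0.44 -0.69  2.14  0.43  0.7  -1.02] F [-0.2 -1.   3.1] T [-0.18 -0.06 -0.11] w 0.162 49.884472489356995
```

Emit:
move_arm:
  series:
    - [0,0,0,0,0,-0.05]
    - [0,0,0,0,0,-0.11]
    - [0,0,0,0,0,-0.17]
    - [0,0,0,0,0,-0.23]
    - [0,0,0,0,0,-0.29]

```text
clock: 27.15
position: [0.4383, 0.0447, 0.0754]
ee_rot: [2.826, 1.372, 0.0]
force: [0.9, -1.2, 1.9]
width: 0.162
gripper_force: 49.9
```

Emit:
move_arm:
  series:
    - [0,0,0,0,0,-0.06]
    - [0,0,0,0,0,-0.12]
    - [0,0,0,0,0,-0.18]
    - [0,0,0,0,0,-0.24]
    - [0,0,0,0,0,-0.3]

```text
clock: 27.65
position: [0.4383, 0.0447, 0.0754]
ee_rot: [3.006, 0.912, 0.001]
force: [0.9, -0.8, 2.4]
width: 0.158
gripper_force: 49.9
```

```bash
python3 st.py
```

```text
27.65 p [0.4383 0.0447 0.0754] yaw(toolx) 0.5891 z [ 0. -0. -1.] j [ 0.2   0.4  -0.53  2.15  0.33  0.67 -1.54] F [ 0.9 -0.8  2.4] T [-0.26 -0.14 -0.23] w 0.158 49.88908410072327
```

Emit:
move_arm:
  series:
    - [0,0,0,0,0,-0.06]
    - [0,0,0,0,0,-0.12]
    - [0,0,0,0,0,-0.18]
    - [0,0,0,0,0,-0.24]
    - [0,0,0,0,0,-0.3]

```text
clock: 28.15
position: [0.4382, 0.0445, 0.0753]
ee_rot: [3.111, 0.431, 0.0]
force: [0.0, -2.1, 3.2]
width: 0.159
gripper_force: 49.9
```

```bash
python3 st.py
```

```text
28.15 p [0.4382 0.0445 0.0753] yaw(toolx) 0.2754 z [ 0. -0. -1.] j [ 0.14  0.39 -0.45  2.15  0.28  0.65 -1.8 ] F [ 0.  -2.1  3.2] T [-0.37 -0.03  0.02] w 0.159 49.905738830566406
```

Emit:
move_arm:
  series:
    - [0,0,0,0,0,-0.06]
    - [0,0,0,0,0,-0.12]
    - [0,0,0,0,0,-0.18]
    - [0,0,0,0,0,-0.23]
    - [0,0,0,0,0,-0.255]

```text
clock: 28.65
position: [0.4382, 0.0445, 0.0753]
ee_rot: [3.141, 0.015, 0.0]
force: [0.3, -2.5, 2.4]
width: 0.162
gripper_force: 50.0
```

Emit:
move_arm:
  series:
    - [0,0,0,0,0,-0.01]
    - [0,0,0,0,0,-0.02]
    - [0,0,0,0,0,-0.02]

```text
clock: 28.95
position: [0.4383, 0.0445, 0.0753]
ee_rot: [3.141, -0.014, 0.001]
force: [1.2, -4.6, 3.6]
width: 0.159
gripper_force: 50.5
```

```bash
python3 st.py
```

```text
28.95 p [0.4383 0.0445 0.0753] yaw(toolx) -0.009 z [ 0.    -0.001 -1.   ] j [ 0.08  0.38 -0.38  2.15  0.23  0.64 -2.04] F [ 1.2 -4.6  3.6] T [-1.03 -0.22  0.89] w 0.159 50.52886247634888
```

Emit:
move_arm:
  series:
    - [0,0,0,0,0,0.015]
    - [0,0,0,0,0,0.015]

```text
clock: 29.15
position: [0.4383, 0.0445, 0.0753]
ee_rot: [3.141, 0.009, 0.0]
force: [1.2, -4.7, 4.8]
width: 0.157
gripper_force: 50.1
```

Emit:
move_arm:
  series:
    - [0,0,0,0,0,0]
    - [0,0,0,0,0,0]
    - [0,0,0,0,0,0]
    - [0,0,0.04,0,0,0]
    - [0,0,0.1,0,0,0]
  claw: 0.2

```text
clock: 29.65
position: [0.4359, 0.0449, 0.1492]
ee_rot: [-3.141, -0.01, 0.009]
force: [1.6, -0.2, -0.3]
width: 0.551
gripper_force: 0.0
```

Emit:
move_arm:
  series:
    - [0,0,0.06,0,0,0]
    - [0,-0.05,0.1,0,0,0]
    - [0,-0.11,0.12,0,0,0]
    - [-0.02,-0.17,0.12,0,0,0]
    - [-0.04,-0.23,0.12,0,0,0]

```text
clock: 30.15
position: [0.4078, -0.1289, 0.2408]
ee_rot: [3.142, 0.01, 0.002]
force: [0.7, -0.3, -0.6]
width: 0.602
gripper_force: 0.0
```

Emit:
move_arm:
  series:
    - [-0.01,-0.06,0,0,0,0]
    - [-0.02,-0.12,0,0,0,0]
    - [-0.02,-0.17,0,0,0,0]
    - [-0.02,-0.17,0,0,0,0]

```text
clock: 30.55
position: [0.3918, -0.2601, 0.2399]
ee_rot: [3.14, -0.003, -0.001]
force: [0.3, -0.0, 0.6]
width: 0.599
gripper_force: 0.0
```

```bash
python3 st.py;  python3 - <<'E'
from h import *
im,d=save('top','t4'); im=cv2.imread('pics/t4.png'); cv2.imwrite('pics/t4c.png',cv2.resize(im[150:240,270:415],None,fx=5,fy=5,interpolation=cv2.INTER_CUBIC))
E
sed 's/top0/t4/g' fit.py | python3 - | tail -2
```

```text
30.55 p [ 0.3918 -0.2601  0.2399] yaw(toolx) -0.0016 z [-0.    -0.001 -1.   ] j [ 0.63  0.18 -0.18  1.9   0.04  1.06 -1.14] F [ 0.3 -0.   0.6] T [ 0.1   0.06 -0.01] w 0.599 0.0
handle 69 [0.53423981 0.10088825 0.09663782] [0.999926   0.01216726 0.5342398  0.10088824] 0.49817933437534934 0.5684828074518973
knob 232 ((0.43692439794540405, 0.044054459780454636), 0.031195463612675667) 58 [0.43418239 0.04704616 0.1003624 ] ((0.43482837080955505, 0.04673820734024048), (0.013703620992600918, 0.05333549156785011), 88.52665710449219)
```

View pics/t4c.png

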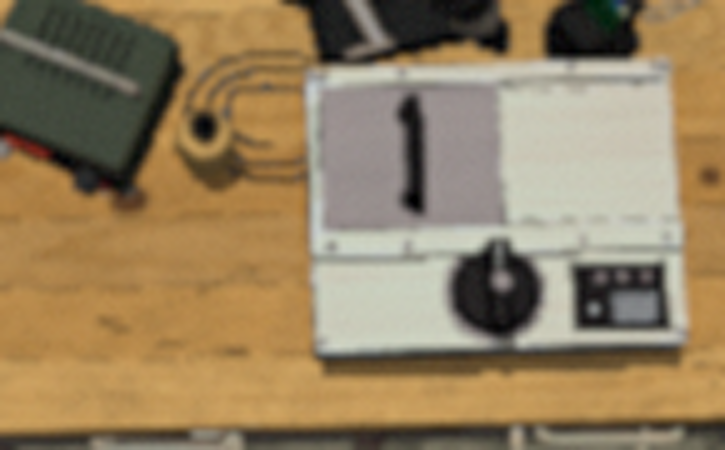

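The shutter is back at its closed position (handle at crop (412,155), y 0.1009 as at the start). The knob's white line is on the lock line (498,255), and the bottle hasn't moved. I'm handing in.

```bash
python3 -c "
from cell import ticket; print(ticket.sign_off())"
```

```text
the job is handed in; nothing more can be done
None
```

The job is handed in: the board lies flat in the port, the shutter is fully closed and the knob is back on the lock line, finished at about 31 s of the 72 s allowed; I saw no other bench item disturbed, and the sign-off gave no verdict.

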